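# Strip the stop collar and spacer off the arbor stand

## Robot

A 6-joint arm with a two-finger parallel gripper is mounted at the origin on the work surface. World frame = base frame: x ahead of the robot, y to its left, z up, the work surface at z = 0. Lengths are in m, angles in rad, forces in N, time in s.
With the tool pointing down it reaches from about 0.275 to 0.85 m from the base axis. Payload 5.2 kg.
Tool frame: the origin (TCP) lies midway between the tips of the shut fingers; the grasp point (between the pads) lies 19 mm behind it; z points along the fingers, y is the direction in which the jaws open and shut (so a half turn about z gives the same grasp; the last joint's range is limited). The gripper opens to 85 mm and grips with 20 to 120 N. Pads are 22 mm wide; open, the fingers measure 114 mm over their backs; the gripper's body (76 mm by 85 mm) begins 54 mm behind the grasp point. The pads swing forward as they close: fully open they stand 13 mm farther back than shut.
Start: joints at [-1.334, 0.259, 1.535, -0, 1.348, -0.203], TCP at [0.234, -0.498, 0.231] pointing down, gripper open.
Joint ranges: [-3.14, 3.14], [-0.91, 2.08], [0.19, 2.58], [-1.22, 4.36], [0.22, 2.71], [-3.12, 3.12]. Speed limits (rad/s): [2.57, 2.57, 3.14, 3.14, 3.14, 3.14].

## Interface

Orientations are given as a unit quaternion [w, x, y, z].
In Python, from station import ctrl gives the robot as it stands.
- The arm moves only by the tool move_arm, never from a script. Its argument "increments" is a list of rows, each an object of numbers: "jaw": the closure, from -1 (fully open) to 1 (shut), so that 0 is half open; "dx", "dy", "dz": the shift along the tool's x, y, z in mm; "twist": the turn about the tool's z in rad. A call has 1 to 5 rows; each row is the pose to reach, as a shift and turn from the pose measured when the call began, along the tool's axes at that moment; what a row does not reach only later rows make up. A row lasts 1/8 s, in which the tool goes at most 62.5 mm and 10.7 degrees, less where a joint would pass 70% of its speed; a pose out of reach is approached as far as the arm can. A call with a gripper value outside its range is refused whole. The fingers move at their own pace and stop on an object; the grip force is fixed at half the most. Time passes only in rows, so rows that repeat a pose let the fingers close. It gives the time, the measured TCP pose, the force and the opening at its end, in the units of the state.
- ctrl.sense(): the state, without advancing time (a new reading comes with each control period).
- ctrl.snapshot(name): name is "scene" or "side" or "wrist"; returns the picture (400x640x3 uint8, blue, green, red); there is no depth.
- ctrl.camera_info(name): a dict with "K" (3x3 intrinsics, pixels), "origin" and "attitude" of the camera in the world. Camera axes: x right, y down, z forward; pixel columns grow to the right and rows downward; lengths in m; the calibration is good to about 2 mm. A picture is of the moment at which its call begins: read the wrist's pose just before it. camera_info takes no time and is no camera call; for the wrist camera it gives the pose at the moment of the call.
- ctrl.close_job(): hands the job in, once; it reports no verdict.
The state is a dict: "time_s": time; "joint_positions": joint angles; "joint_velocities": joint speeds; "tau": joint torques, N m; "position": TCP position; "orientation": TCP orientation; "wrist_force": force on the tool from outside, world axes, zero at the start; "ft_torque": the same for the moment, N m; "width": finger opening in m.
Only numpy, scipy, OpenCV 4.12 (cv2) and the standard library are available. Lean on these libraries where they do the work, as an engineer would, in place of code of your own. Each camera call takes 0.05 s, during which the arm holds its last target. There are 200 camera calls.

## Task

First slide the red stop collar (already loosened) off the free end of the bar on the blue arbor stand and set it down in the yellow tray. Then, with the collar lying in the tray, slide the brass spacer off the same bar and set it down in the yellow tray too, so that the bar is left bare; set the parts down, do not drop them in.

Things in the scene. Friction and masses are not known exactly. Their poses are not given: they have to be found in the camera images.
- stand: Blue arbor stand, bolted to the bench: base 110 x 100 x 16 mm, upright 50 mm wide (x) and 32 mm thick (y), 150 mm tall. Origin on the bench under the upright. A steel bar of 14 mm diameter stands out level from the upright along the stand's own -y, its axis 130 mm above the bench at x = 0; a dark shoulder of 30 mm diameter reaches to y = -24 mm and the rounded free tip is at y = -190 mm.
- collar: Red stop collar, a plain ring: outside diameter 56 mm, bore 32 mm, 20 mm wide, about 0.1 kg. It hangs loose on the bar, the outer one of the two, its centre 9 mm below the bar's axis and 130 to 155 mm along the bar from the stand's origin. Origin at the ring's centre, its own y axis is the ring's axis (along the bar at the start). Nothing locks it; it may turn on the bar.
- spacer: Brass spacer on the same bar, between the collar and the upright: plain ring, outside diameter 48 mm, bore 32 mm, 24 mm wide, about 0.2 kg. It hangs loose, its centre 9 mm below the bar's axis and 55 to 75 mm along the bar from the stand's origin. Origin at the ring's centre, its own y axis is the ring's axis. (An equal spare spacer lying flat on the bench is not wanted.)
- tray: Yellow open tray fixed to the bench: 160 mm (its x) x 230 mm (its y) outside, 25 mm tall, walls and floor 5 mm thick. Origin at the centre of its underside, z up. A grey tray of the same size, holding end mills, stands next to it and is not wanted; which of the two is nearer the robot varies.
Mind the look-alikes: they are no part of the job. Leave any pink or purple look-alike of the spacer alone.

How it is judged:
By the outcome, as a careful person would: the job done as asked, in the order asked, and still so for the second after the job is handed in, with the robot touching nothing.
It also fails if it takes over 64 s, if anything falls off the work surface, if the arm or the gripper's body presses on something with over 40 N, if the wrist force passes 120 N, or if a joint passes its speed limit or range.

## Working session

There is one attempt and no reset: what is moved stays moved. The work goes in short steps, Python scripts to look and compute and a tool call to move; the robot and the scene stay as the last step left them, time stands still between calls to the robot, and variables do not carry over. Pictures are saved under pics/ and viewed, about 8 in all and at most 12, crops included, and the job is handed in when it is done.

Besides the shell and the picture viewer there is one more tool, called by a JSON object that holds its "method" and its "body". move_arm: Moves the arm, as the interface text tells. Its arguments: {"type":"object","properties":{"increments":{"type":"array","items":{"type":"object","properties":{"jaw":{"type":"number"},"dx":{"type":"number"},"dy":{"type":"number"},"dz":{"type":"number"},"twist":{"type":"number"}}}}},"required":["increments"]}

```bash
mkdir -p pics; python3 - <<'E'
from station import ctrl
import cv2,numpy as np
s=ctrl.sense();print(s['time_s'],s['position'],s['orientation'],s['width'])
for n in ("scene","side"):
    i=ctrl.camera_info(n);print(n,np.round(i['K'],1).tolist(),i['origin'],i['attitude'])
    cv2.imwrite(f'pics/{n}0.png',ctrl.snapshot(n))
E
```

```text
0.0 [ 0.23403524 -0.49713213  0.23048644] [-9.21996809e-04  9.75923348e-01  2.18111824e-01 -1.81309070e-05] 0.0857577046831267
scene [[371.7, 0.0, 313.3], [0.0, 371.7, 208.8], [0.0, 0.0, 1.0]] [0.97394209 0.28989779 0.51160061] [-0.22074938  0.44325838  0.78785053 -0.36617382]
side [[384.2, 0.0, 322.3], [0.0, 384.2, 203.3], [0.0, 0.0, 1.0]] [0.21350195 0.68604189 0.49016401] [ 0.12317797 -0.21540813  0.8337911  -0.49317231]
```

View pics/scene0.png

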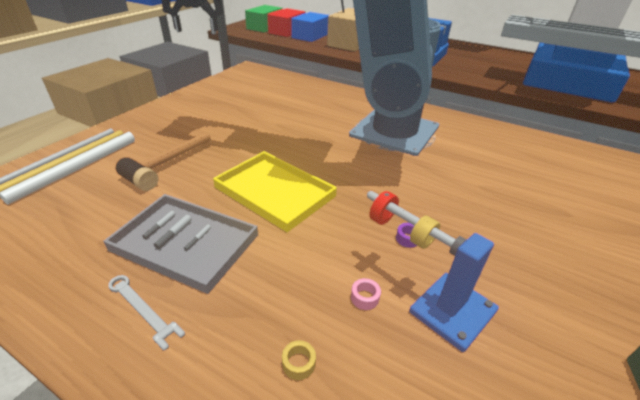

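View pics/side0.png

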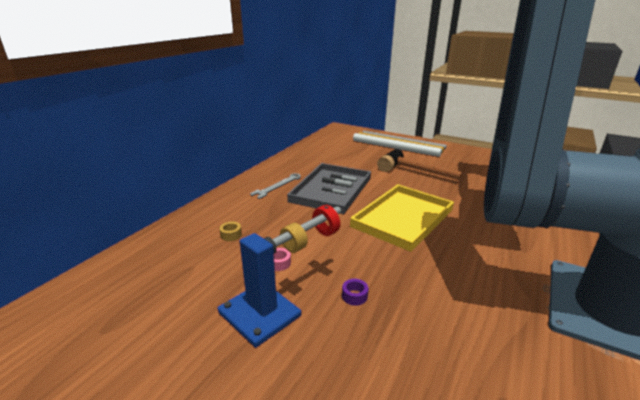

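```bash
cat > h.py <<'E'
import cv2,numpy as np
from scipy.spatial.transform import Rotation as R
from station import ctrl
def rot(q): return R.from_quat([q[1],q[2],q[3],q[0]]).as_matrix()
def ray(i,p):
    d=rot(i['attitude'])@np.linalg.inv(i['K'])@np.array([p[0],p[1],1.]); return np.array(i['origin']),d/np.linalg.norm(d)
def plane(i,p,z):
    o,d=ray(i,p); return o+d*(z-o[2])/d[2]
def tri(rs):
    A=sum(np.eye(3)-np.outer(d,d) for o,d in rs); b=sum((np.eye(3)-np.outer(d,d))@o for o,d in rs)
    x=np.linalg.solve(A,b); return x,[np.linalg.norm(np.cross(x-o,d)) for o,d in rs]
def mask(im,lo,hi,roi):
    h=cv2.cvtColor(im,cv2.COLOR_BGR2HSV); m=cv2.inRange(h,lo,hi); k=np.zeros_like(m); x0,y0,x1,y1=roi; k[y0:y1,x0:x1]=255
    m&=k; n,l,st,c=cv2.connectedComponentsWithStats(m); j=1+np.argmax(st[1:,4]); return (l==j).astype(np.uint8),c[j],st[j]
E
python3 - <<'E'
from h import *
I={n:ctrl.camera_info(n) for n in('scene','side')}
im={n:cv2.imread(f'pics/{n}0.png') for n in I}
rois={'red':{'scene':(365,185,405,225),'side':(308,200,345,240)},'brass':{'scene':(408,212,445,250),'side':(278,220,312,252)}}
lo={'red':((0,170,60),(6,255,255)),'brass':((15,90,60),(32,255,255))}
P={}
for c in rois:
    rs=[]
    for n in I:
        m,ce,st=mask(im[n],*lo[c],rois[c][n]); print(c,n,ce.round(1),st)
        rs.append(ray(I[n],st[:2]+(st[2:4]-1)/2.))
    P[c],e=tri(rs); print(c,P[c].round(4),np.round(e,4))
d=P['red']-P['brass'];print('dir',d.round(4),np.linalg.norm(d),np.degrees(np.arctan2(d[1],d[0])))
for n,z in(('scene',.025),('side',.025)):
    m,ce,st=mask(im[n],(24,150,60),(34,255,255),{'scene':(205,145,345,235),'side':(340,175,460,255)}[n])
    h=cv2.convexHull(cv2.findContours(m,0,2)[0][0]);
    q=cv2.approxPolyDP(h,4,True)[:,0];print(n,ce,[(tuple(p),plane(I[n],p,.025)[:2].round(3).tolist()) for p in q])
    m,ce,st=mask(im[n],(105,120,40),(122,255,255),{'scene':(405,230,505,350),'side':(210,230,305,345)}[n])
    h=cv2.convexHull(cv2.findContours(m,0,2)[0][0]);q=cv2.approxPolyDP(h,3,True)[:,0]
    print('stand',[(tuple(p),plane(I[n],p,.016)[:2].round(3).tolist(),plane(I[n],p,.15)[:2].round(3).tolist()) for p in q])
big=np.hstack([cv2.resize(im['scene'][170:350,350:510],None,fx=2.4,fy=2.4,interpolation=3),cv2.resize(im['side'][180:360,200:360],None,fx=2.4,fy=2.4,interpolation=3)])
cv2.imwrite('pics/z1.png',big)
E
```

```text
red scene [382.  207.7] [371 191  27  33 480]
red side [327.7 219.8] [312 205  28  31 462]
red [0.4954 0.1541 0.1231] [0.0002 0.0002]
brass scene [427.2 229.8] [411 212  34  38 944]
brass side [295.  236.8] [280 222  28  30 528]
brass [0.5152 0.2334 0.1257] [0.0009 0.0009]
dir [-0.0198 -0.0793 -0.0025] 0.08174699675773543 -103.99665200346776
scene [275.04076649 189.18147661] [((np.int32(214), np.int32(177)), [0.481, -0.252]), ((np.int32(264), np.int32(151)), [0.327, -0.226]), ((np.int32(335), np.int32(186)), [0.363, -0.002]), ((np.int32(335), np.int32(192)), [0.383, 0.008]), ((np.int32(285), np.int32(230)), [0.543, -0.016]), ((np.int32(216), np.int32(187)), [0.508, -0.222])]
stand [((np.int32(496), np.int32(306)), [0.504, 0.368], [0.631, 0.347]), ((np.int32(465), np.int32(347)), [0.604, 0.342], [0.704, 0.328]), ((np.int32(412), np.int32(308)), [0.579, 0.253], [0.686, 0.263]), ((np.int32(422), np.int32(297)), [0.55, 0.26], [0.664, 0.268]), ((np.int32(472), np.int32(291)), [0.493, 0.328], [0.623, 0.318])]
side [400.98290973 215.62576687] [((np.int32(452), np.int32(202)), [0.333, -0.222]), ((np.int32(414), np.int32(242)), [0.364, -0.001]), ((np.int32(352), np.int32(219)), [0.519, -0.022]), ((np.int32(399), np.int32(190)), [0.472, -0.22])]
stand [((np.int32(253), np.int32(234)), [0.69, 0.131], [0.555, 0.288]), ((np.int32(272), np.int32(244)), [0.631, 0.142], [0.513, 0.296]), ((np.int32(300), np.int32(311)), [0.475, 0.281], [0.401, 0.395]), ((np.int32(258), np.int32(344)), [0.495, 0.371], [0.415, 0.46]), ((np.int32(253), np.int32(344)), [0.502, 0.375], [0.42, 0.463]), ((np.int32(218), np.int32(308)), [0.601, 0.343], [0.491, 0.44]), ((np.int32(240), np.int32(241)), [0.697, 0.167], [0.561, 0.313])]
```

View pics/z1.png

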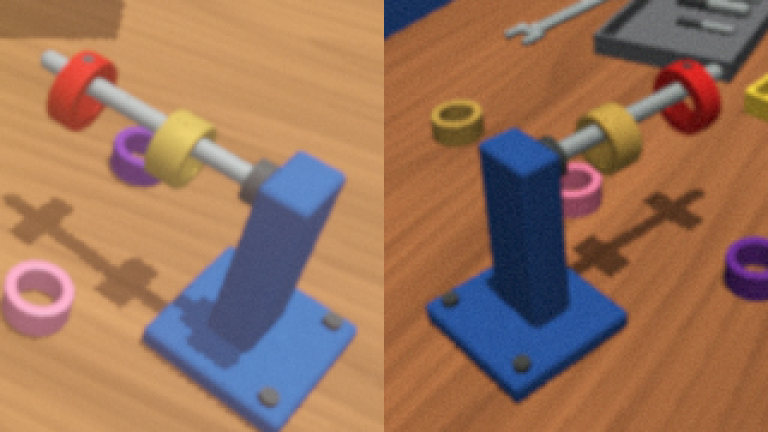

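The two views (and crop) show the collar at about scene (384,207) / side (326,220), the spacer at (428,230) / (294,237), and the yellow tray nearer the robot. The bar points at about -104.5° in world, toward -y. I'll move above the collar.

```bash
cat >> h.py <<'E'
def go(x,y,z,yaw=-14.5):
    """print increments from the present pose to the world target; yaw = world angle of tool y (deg, mod 180)"""
    s=ctrl.sense(); p=np.array(s['position']); M=rot(s['orientation'])
    a=np.degrees(np.arctan2(M[1,1],M[0,1])); t=-((yaw-a+90)%180-90)
    d=M.T@(np.array([x,y,z])-p)*1000
    print('t %.2f'%s['time_s'],'pos',p.round(4),'yaw %.1f'%a,'F',np.round(s['wrist_force'],1),'w %.4f'%s['width'],'| dxyz',d.round(1),'twist %.3f'%np.radians(t))
E
python3 -c "
from h import *
go(.495,.154,.28)"
```

```text
t 0.10 pos [ 0.2341 -0.4972  0.2305] yaw -64.8 F [0.6 0.6 0.4] w 0.0854 | dxyz [ 513.4 -478.2  -48.5] twist -0.878
```

{"method": "move_arm", "body": {"increments": [{"dx": 513,"dy": -478,"dz": -50,"twist": -0.878,"jaw": -1},{"dx": 513,"dy": -478,"dz": -50,"twist": -0.878,"jaw": -1},{"dx": 513,"dy": -478,"dz": -50,"twist": -0.878,"jaw": -1},{"dx": 513,"dy": -478,"dz": -50,"twist": -0.878,"jaw": -1},{"dx": 513,"dy": -478,"dz": -50,"twist": -0.878,"jaw": -1}]}}

```text
time_s: 0.72
position: [0.3502, -0.2063, 0.2536]
orientation: [-0.001, 0.789, 0.614, 0.0]
wrist_force: [0.8, -0.4, -0.6]
width: 0.0852
```

```bash
python3 -c "
from h import *
go(.495,.154,.28)"
```

```text
t 0.72 pos [ 0.3502 -0.2063  0.2536] yaw -14.3 F [ 0.8 -0.4 -0.6] w 0.0852 | dxyz [384.9  51.6 -25.8] twist 0.004
```

{"method": "move_arm", "body": {"increments": [{"dx": 385,"dy": 51,"dz": -26,"jaw": -1},{"dx": 385,"dy": 51,"dz": -26,"jaw": -1},{"dx": 385,"dy": 51,"dz": -26,"jaw": -1},{"dx": 385,"dy": 51,"dz": -26,"jaw": -1},{"dx": 385,"dy": 51,"dz": -26,"jaw": -1}]}}

```text
schema error: expected keys jaw, dx, dy, dz, twist
```

{"method": "move_arm", "body": {"increments": [{"dx": 50,"dy": 7,"dz": -3,"jaw": -1},{"dx": 50,"dy": 7,"dz": -3,"jaw": -1}]}}

```text
schema error: expected keys jaw, dx, dy, dz, twist
```

```bash
python3 -c "
from h import *
go(.495,.154,.28)
i=ctrl.camera_info('wrist');print(i); cv2.imwrite('pics/w1.png',ctrl.snapshot('wrist'))"
```

```text
t 0.72 pos [ 0.3502 -0.2063  0.2536] yaw -14.3 F [ 0.8 -0.4 -0.6] w 0.0852 | dxyz [384.9  51.6 -25.8] twist 0.004
{'K': array([[319.29493183,   0.        , 319.56516661],
       [  0.        , 319.29493183, 198.72867984],
       [  0.        ,   0.        ,   1.        ]]), 'origin': array([ 0.37088201, -0.12592045,  0.39617649]), 'attitude': array([ 0.1608002 ,  0.97908573, -0.12293082, -0.02055331])}
```

View pics/w1.png

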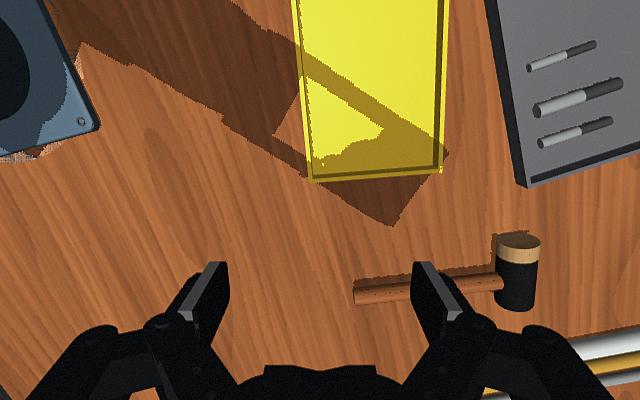

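The wrist view shows empty fingers, with the tray at (375,90). Every row needs all five keys.

{"method": "move_arm", "body": {"increments": [{"dx": 305,"dy": 50,"dz": -6,"twist": 0,"jaw": -1},{"dx": 305,"dy": 50,"dz": -6,"twist": 0,"jaw": -1},{"dx": 305,"dy": 50,"dz": -6,"twist": 0,"jaw": -1},{"dx": 305,"dy": 50,"dz": -6,"twist": 0,"jaw": -1},{"dx": 305,"dy": 50,"dz": -6,"twist": 0,"jaw": -1}]}}

```text
time_s: 1.4
position: [0.471, 0.0817, 0.262]
orientation: [-0.002, 0.787, 0.617, 0.003]
wrist_force: [1.3, -1.2, 0.4]
width: 0.0854
```

{"method": "move_arm", "body": {"increments": [{"dx": 0,"dy": 0,"dz": 0,"twist": 0,"jaw": -1}]}}

```text
time_s: 1.52
position: [0.4715, 0.0854, 0.2615]
orientation: [-0.003, 0.785, 0.62, 0.003]
wrist_force: [-0.7, -1.2, -1.3]
width: 0.0855
```

```bash
python3 -c "
from h import *
go(.495,.154,.28)
i=ctrl.camera_info('wrist');print(i['origin'],i['attitude']); cv2.imwrite('pics/w2.png',ctrl.snapshot('wrist'))"
```

```text
t 1.52 pos [0.4715 0.0854 0.2615] yaw -13.4 F [-0.7 -1.2 -1.3] w 0.0855 | dxyz [ 72.3   6.9 -18. ] twist 0.019
[0.49078415 0.165232   0.40460977] [ 0.15805913  0.98046161 -0.11557348 -0.01884452]
```

View pics/w2.png

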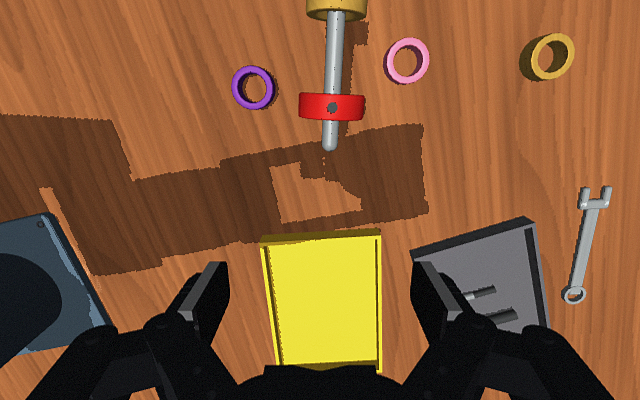

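The view shows the bar tip at (330,150), the collar spanning x 299–365 around y 106, and the yellow tray below. I'll refine the bar line and collar from this.

```bash
python3 - <<'E'
from h import *
i=dict(K=ctrl.camera_info('wrist')['K'],origin=np.array([0.49078415,0.165232,0.40460977]),attitude=[0.15805913,0.98046161,-0.11557348,-0.01884452])
im=cv2.imread('pics/w2.png');h=cv2.cvtColor(im,cv2.COLOR_BGR2HSV)
m,c,st=mask(im,(0,150,50),(8,255,255),(290,80,375,130)); print(st)
for q in ((st[0],106),(st[0]+st[2]-1,106),(st[0]+st[2]/2,106)): print('collar',plane(i,q,.121).round(4))
pts=[]
for v in list(range(25,90,5))+list(range(124,142,4)):
    r=h[v,315:350]; k=np.where(r[:,1]<60)[0]
    if len(k)>5: p=plane(i,(315+(k.min()+k.max())/2,v),.13); pts.append(p[:2])
pts=np.array(pts); vx,vy,x0,y0=cv2.fitLine(pts.astype(np.float32),2,0,.01,.01).ravel()
print(len(pts),'dir deg',np.degrees(np.arctan2(vy,vx)),'pt',x0,y0,'x at y=.154',x0+vx/vy*(.154-y0), 'tip',plane(i,(330,151),.13))
rows=np.where(m[:,305:325].any(1))[0];print('rows',rows.min(),rows.max())
for v in(rows.min(),rows.max()):print(plane(i,(331,v),.149).round(4),plane(i,(331,v),.121).round(4))
my=cv2.inRange(h,(22,120,40),(36,255,255));my[:225]=0;my[:, :255]=0;my[:,390:]=0
q=cv2.approxPolyDP(cv2.convexHull(max(cv2.findContours(my,0,2)[0],key=cv2.contourArea)),6,True)[:,0]
print([(p.tolist(),plane(i,p,.025)[:2].round(3).tolist()) for p in q])
E
```

```text
[ 298   92   67   29 1573]
collar [0.4703 0.1593 0.121 ]
collar [0.5251 0.1462 0.121 ]
collar [0.4981 0.1527 0.121 ]
18 dir deg 74.1161 pt 0.5036756 0.17414743 x at y=.154 0.49794257 tip [0.48838172 0.11695151 0.13      ]
rows 93 119
[0.4991 0.1632 0.149 ] [0.5   0.163 0.121]
[0.4949 0.1445 0.149 ] [0.4953 0.1422 0.121 ]
[([377, 228], [0.524, -0.013]), ([381, 372], [0.488, -0.25]), ([277, 365], [0.337, -0.2]), ([262, 235], [0.377, 0.012])]
```

```bash
python3 -c "
from h import *
go(.4975,.154,.22,-15.6);go(.4975,.154,.098,-15.6)"
```

```text
t 1.57 pos [0.4709 0.0835 0.2613] yaw -13.5 F [-0.5  0.9  0. ] w 0.0850 | dxyz [74.5  9.4 41.8] twist 0.037
t 1.57 pos [0.4709 0.0835 0.2613] yaw -13.5 F [-0.5  0.9  0. ] w 0.0850 | dxyz [ 73.7   9.6 163.8] twist 0.037
```

{"method": "move_arm", "body": {"increments": [{"dx": 74,"dy": 9.5,"dz": 42,"twist": 0.037,"jaw": -1},{"dx": 74,"dy": 9.5,"dz": 42,"twist": 0.037,"jaw": -1},{"dx": 74,"dy": 9.5,"dz": 42,"twist": 0.037,"jaw": -1},{"dx": 74,"dy": 9.5,"dz": 42,"twist": 0.037,"jaw": -1}]}}

```text
time_s: 2.08
position: [0.4974, 0.1518, 0.2201]
orientation: [-0.002, 0.797, 0.604, 0.002]
wrist_force: [0.3, 0.1, 0.2]
width: 0.0854
```

```bash
python3 -c "
from h import *
go(.4975,.154,.098,-15.6)"
```

```text
t 2.08 pos [0.4974 0.1518 0.2201] yaw -15.7 F [0.3 0.1 0.2] w 0.0854 | dxyz [  1.5  -0.4 122.1] twist -0.002
```

{"method": "move_arm", "body": {"increments": [{"dx": 1.5,"dy": 0,"dz": 40,"twist": 0,"jaw": -1},{"dx": 1.5,"dy": 0,"dz": 80,"twist": 0,"jaw": -1},{"dx": 1.5,"dy": 0,"dz": 110,"twist": 0,"jaw": -1},{"dx": 1.5,"dy": 0,"dz": 122,"twist": 0,"jaw": -1},{"dx": 1.5,"dy": 0,"dz": 122,"twist": 0,"jaw": -1}]}}

```text
time_s: 2.7
position: [0.498, 0.153, 0.0984]
orientation: [-0.002, 0.797, 0.603, 0.002]
wrist_force: [-0.1, -0.0, 0.7]
width: 0.0852
```

```bash
python3 -c "
from h import *
go(.4975,.154,.098,-15.6)
a=ctrl.snapshot('side')[150:300,240:400];b=ctrl.snapshot('scene')[130:280,320:480]
cv2.imwrite('pics/c1.png',cv2.resize(np.hstack([b,a]),None,fx=2.5,fy=2.5,interpolation=3))"
```

```text
t 2.70 pos [0.498  0.153  0.0984] yaw -15.8 F [-0.1 -0.   0.7] w 0.0852 | dxyz [ 0.8 -0.8  0.4] twist -0.003
```

View pics/c1.png

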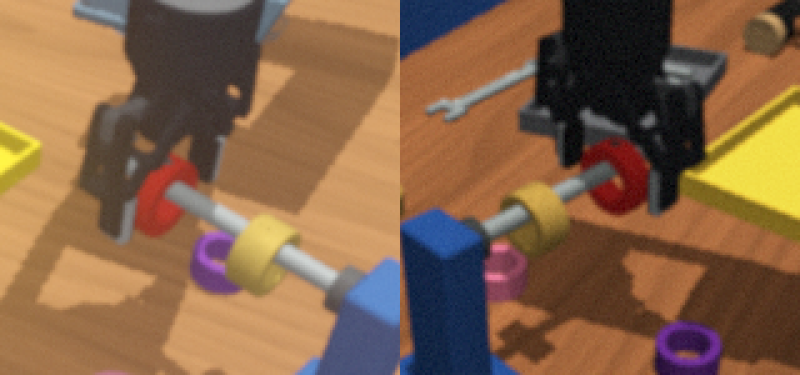

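The fingers straddle the collar (crop about (165,195) and (615,175)). Closing.

{"method": "move_arm", "body": {"increments": [{"dx": 0,"dy": 0,"dz": 0,"twist": 0,"jaw": 1},{"dx": 0,"dy": 0,"dz": 0,"twist": 0,"jaw": 1},{"dx": 0,"dy": 0,"dz": 0,"twist": 0,"jaw": 1},{"dx": 0,"dy": 0,"dz": 0,"twist": 0,"jaw": 1},{"dx": 0,"dy": 0,"dz": 0,"twist": 0,"jaw": 1}]}}

```text
time_s: 3.42
position: [0.4998, 0.1536, 0.1011]
orientation: [-0.001, 0.797, 0.604, 0.004]
wrist_force: [-1.5, -0.6, 7.0]
width: 0.0538
```

{"method": "move_arm", "body": {"increments": [{"dx": 0,"dy": 0,"dz": 0,"twist": 0,"jaw": 1},{"dx": 0,"dy": 0,"dz": 0,"twist": 0,"jaw": 1}]}}

```text
time_s: 3.68
position: [0.4999, 0.1537, 0.1013]
orientation: [-0.001, 0.797, 0.604, 0.004]
wrist_force: [-0.2, 0.1, -1.1]
width: 0.0539
```

{"method": "move_arm", "body": {"increments": [{"dx": 0,"dy": 0,"dz": -5,"twist": 0,"jaw": 1},{"dx": 0,"dy": 0,"dz": -9,"twist": 0,"jaw": 1},{"dx": 0,"dy": 0,"dz": -9,"twist": 0,"jaw": 1}]}}

```text
time_s: 4.05
position: [0.5002, 0.1537, 0.1107]
orientation: [-0.0, 0.797, 0.604, 0.004]
wrist_force: [-0.9, 0.3, -1.9]
width: 0.0537
```

```bash
python3 -c "
from h import *
go(.498-.271*.1,.153-.963*.1,.107,-15.6)
a=ctrl.snapshot('side')[150:300,240:400];b=ctrl.snapshot('scene')[130:280,320:480]
cv2.imwrite('pics/c2.png',cv2.resize(np.hstack([b,a]),None,fx=2.5,fy=2.5,interpolation=3))"
```

```text
t 4.05 pos [0.5002 0.1537 0.1107] yaw -15.7 F [-0.9  0.3 -1.9] w 0.0537 | dxyz [-101.3   -2.     3. ] twist -0.002
```

View pics/c2.png

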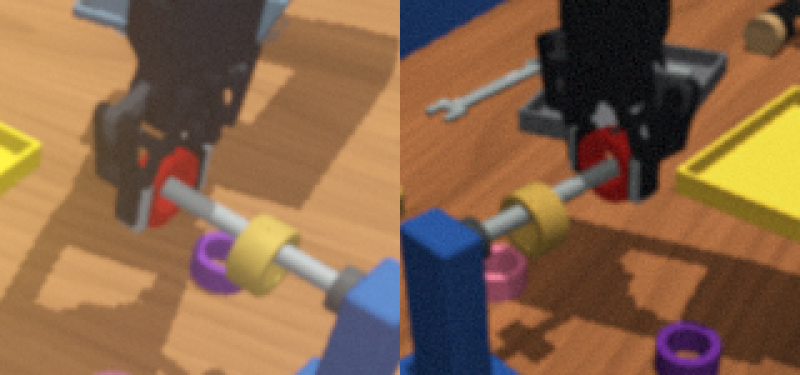

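The collar is held and centred around the bar. I'll slide it out along tool -x.

{"method": "move_arm", "body": {"increments": [{"dx": -15,"dy": 0,"dz": 0,"twist": 0,"jaw": 1},{"dx": -35,"dy": 0,"dz": 0,"twist": 0,"jaw": 1},{"dx": -60,"dy": 0,"dz": 0,"twist": 0,"jaw": 1},{"dx": -85,"dy": 0,"dz": 0,"twist": 0,"jaw": 1},{"dx": -100,"dy": 0,"dz": 0,"twist": 0,"jaw": 1}]}}

```text
time_s: 4.78
position: [0.472, 0.0558, 0.1095]
orientation: [-0.001, 0.797, 0.603, 0.004]
wrist_force: [-0.3, -0.2, -1.2]
width: 0.0534
```

```bash
python3 -c "
from h import *
go(.43,-.06,.15,-7)
i=ctrl.camera_info('side');im=ctrl.snapshot('side');cv2.imwrite('pics/s3.png',im)
b=ctrl.snapshot('scene')
cv2.imwrite('pics/c3.png',np.hstack([cv2.resize(im[120:280,240:460],None,fx=1.8,fy=1.8),cv2.resize(b[90:250,240:460],None,fx=1.8,fy=1.8)]))"
```

```text
t 4.78 pos [0.472  0.0558 0.1095] yaw -15.8 F [-0.3 -0.2 -1.2] w 0.0534 | dxyz [-122.6   -8.8  -41.4] twist -0.153
```

View pics/c3.png

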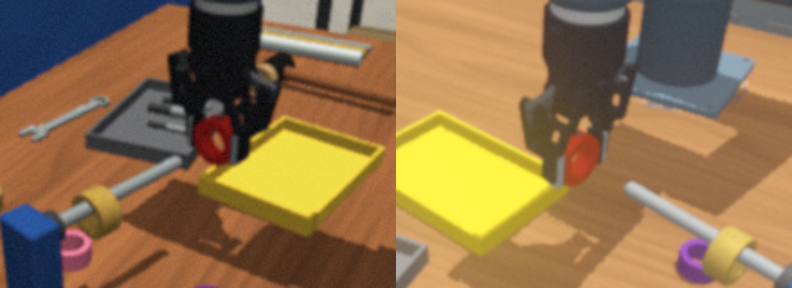

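Collar is clear of the bar. Measure where it sits in the grip.

```bash
python3 - <<'E'
from h import *
rs=[]
for n,roi in(('side',(335,170,400,225)),('scene',(325,150,365,205))):
    im=ctrl.snapshot(n); m,c,st=mask(im,(0,150,50),(8,255,255),roi); print(n,c.round(1),st)
    i=ctrl.camera_info(n); b=st[1]+st[3]-.5
    cx=np.where(m[st[1]+st[3]-1])[0].mean(); print(' bottom ray at its plane', [round(float(v),4) for v in (cx,b)])
    rs.append(ray(i,(st[0]+st[2]/2.-.5,st[1]+st[3]/2.-.5)))
print(tri(rs))
go(.423,-.17,.16,-8)
E
```

```text
side [357.9 197. ] [347 184  22  28 386]
 bottom ray at its plane [361.0, 211.5]
scene [343.9 176.2] [334 164  20  29 366]
 bottom ray at its plane [339.0, 192.5]
(array([0.47181982, 0.06520656, 0.13489283]), [np.float64(0.00022364209877708197), np.float64(0.00022364209877704318)])
t 4.97 pos [0.4729 0.0573 0.1097] yaw -15.8 F [-0.2  0.9 -1.5] w 0.0534 | dxyz [-231.9   13.9  -52. ] twist -0.135
```

{"method": "move_arm", "body": {"increments": [{"dx": -15,"dy": 0,"dz": -30,"twist": 0,"jaw": 1},{"dx": -60,"dy": 4,"dz": -45,"twist": -0.05,"jaw": 1},{"dx": -110,"dy": 8,"dz": -45,"twist": -0.1,"jaw": 1},{"dx": -160,"dy": 11,"dz": -45,"twist": -0.135,"jaw": 1},{"dx": -205,"dy": 14,"dz": -45,"twist": -0.135,"jaw": 1}]}}

```text
time_s: 5.6
position: [0.4305, -0.145, 0.1534]
orientation: [0.0, 0.754, 0.656, 0.005]
wrist_force: [0.8, -0.6, -0.2]
width: 0.0538
```

```bash
python3 -c "
from h import *
go(.423,-.17,.03,-8)"
```

```text
t 5.60 pos [ 0.4305 -0.145   0.1534] yaw -8.0 F [ 0.8 -0.6 -0.2] w 0.0538 | dxyz [-26.6  -4.8 123.2] twist 0.001
```

{"method": "move_arm", "body": {"increments": [{"dx": -27,"dy": -5,"dz": 20,"twist": 0,"jaw": 1},{"dx": -27,"dy": -5,"dz": 55,"twist": 0,"jaw": 1},{"dx": -27,"dy": -5,"dz": 90,"twist": 0,"jaw": 1},{"dx": -27,"dy": -5,"dz": 115,"twist": 0,"jaw": 1},{"dx": -27,"dy": -5,"dz": 123,"twist": 0,"jaw": 1}]}}

```text
time_s: 6.22
position: [0.4223, -0.1692, 0.0289]
orientation: [-0.001, 0.754, 0.657, 0.004]
wrist_force: [-0.3, -0.5, -1.1]
width: 0.0536
```

{"method": "move_arm", "body": {"increments": [{"dx": 0,"dy": 0,"dz": 5,"twist": 0,"jaw": 1},{"dx": 0,"dy": 0,"dz": 10,"twist": 0,"jaw": 1},{"dx": 0,"dy": 0,"dz": 14,"twist": 0,"jaw": 1},{"dx": 0,"dy": 0,"dz": 14,"twist": 0,"jaw": 1}]}}

```text
time_s: 6.72
position: [0.4225, -0.1692, 0.015]
orientation: [-0.001, 0.754, 0.657, 0.004]
wrist_force: [-0.5, -0.2, -1.6]
width: 0.0537
```

```bash
python3 - <<'E'
from h import *
ims=[]
for n,roi in(('side',(340,130,480,260)),('scene',(200,110,345,240))):
    im=ctrl.snapshot(n); ims.append(cv2.resize(im[roi[1]:roi[1]+130,roi[0]:roi[0]+140],None,fx=2.8,fy=2.8,interpolation=3))
cv2.imwrite('pics/c4.png',np.hstack(ims)); go(.423,-.17,.008,-8)
E
```

```text
t 6.83 pos [ 0.4226 -0.1693  0.0151] yaw -7.9 F [-0.1  0.1 -1.7] w 0.0536 | dxyz [-0.7  0.5  7.1] twist 0.002
```

View pics/c4.png

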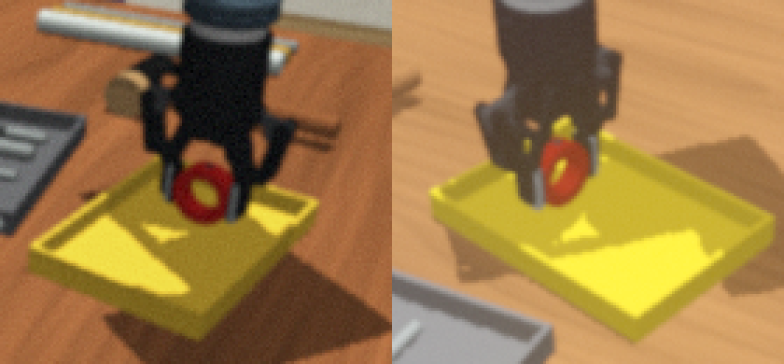

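The collar is over the tray floor, still held (crop about (203,192)). I'll lower it in small steps until contact.

{"method": "move_arm", "body": {"increments": [{"dx": 0,"dy": 0,"dz": 2,"twist": 0,"jaw": 1},{"dx": 0,"dy": 0,"dz": 4,"twist": 0,"jaw": 1},{"dx": 0,"dy": 0,"dz": 4,"twist": 0,"jaw": 1}]}}

```text
time_s: 7.2
position: [0.4229, -0.1696, 0.0132]
orientation: [-0.0, 0.754, 0.657, 0.004]
wrist_force: [-5.7, 4.0, 24.1]
width: 0.0536
```

{"method": "move_arm", "body": {"increments": [{"dx": 0,"dy": 0,"dz": 1.5,"twist": 0,"jaw": 1},{"dx": 0,"dy": 0,"dz": 1.5,"twist": 0,"jaw": 1}]}}

```text
time_s: 7.45
position: [0.4229, -0.1696, 0.0132]
orientation: [0.0, 0.754, 0.657, 0.004]
wrist_force: [-4.9, 2.5, 19.5]
width: 0.0538
```

{"method": "move_arm", "body": {"increments": [{"dx": 0,"dy": 0,"dz": 1.5,"twist": 0,"jaw": 1},{"dx": 0,"dy": 0,"dz": 1.5,"twist": 0,"jaw": 1}]}}

```text
time_s: 7.7
position: [0.4229, -0.1696, 0.0133]
orientation: [0.0, 0.754, 0.657, 0.004]
wrist_force: [-5.4, 2.0, 18.2]
width: 0.0537
```

Contact at about z 0.013. Ease off, then open slowly.

{"method": "move_arm", "body": {"increments": [{"dx": 0,"dy": 0,"dz": -0.5,"twist": 0,"jaw": 1},{"dx": 0,"dy": 0,"dz": -0.5,"twist": 0,"jaw": 1}]}}

```text
time_s: 7.95
position: [0.4231, -0.1698, 0.0139]
orientation: [0.001, 0.754, 0.657, 0.005]
wrist_force: [-0.4, -0.3, -1.2]
width: 0.0537
```

{"method": "move_arm", "body": {"increments": [{"dx": 0,"dy": 0,"dz": 0,"twist": 0,"jaw": -0.3},{"dx": 0,"dy": 0,"dz": 0,"twist": 0,"jaw": -0.36},{"dx": 0,"dy": 0,"dz": 0,"twist": 0,"jaw": -0.42},{"dx": 0,"dy": 0,"dz": 0,"twist": 0,"jaw": -0.5},{"dx": 0,"dy": 0,"dz": 0,"twist": 0,"jaw": -0.6}]}}

```text
time_s: 8.57
position: [0.4231, -0.1698, 0.0139]
orientation: [0.001, 0.754, 0.657, 0.005]
wrist_force: [0.2, -0.4, 1.4]
width: 0.0683
```

{"method": "move_arm", "body": {"increments": [{"dx": 0,"dy": 0,"dz": 0,"twist": 0,"jaw": -0.8},{"dx": 0,"dy": 0,"dz": 0,"twist": 0,"jaw": -1},{"dx": 0,"dy": 0,"dz": 0,"twist": 0,"jaw": -1},{"dx": 0,"dy": 0,"dz": 0,"twist": 0,"jaw": -1}]}}

```text
time_s: 9.07
position: [0.423, -0.1698, 0.0139]
orientation: [0.001, 0.754, 0.657, 0.005]
wrist_force: [0.6, 0.8, -0.4]
width: 0.0856
```

```bash
python3 - <<'E'
from h import *
for n,roi in(('side',(380,160,450,240)),('scene',(220,140,300,215))):
    im=ctrl.snapshot(n); m,c,st=mask(im,(0,150,50),(8,255,255),roi); print(n,c.round(1),st,plane(ctrl.camera_info(n),c,.033).round(4))
go(.423,-.17,.2,-8)
E
```

```text
side [415.2 199.3] [405 189  22  22 245] [ 0.4152 -0.1752  0.033 ]
scene [260.8 169.4] [251 159  21  23 257] [ 0.4081 -0.1738  0.033 ]
t 9.18 pos [ 0.423  -0.1697  0.0139] yaw -7.9 F [-0.1 -0.2 -1.1] w 0.0857 | dxyz [   0.9    1.3 -186.1] twist 0.002
```

{"method": "move_arm", "body": {"increments": [{"dx": 0,"dy": 0,"dz": -12,"twist": 0,"jaw": -1},{"dx": 0,"dy": 0,"dz": -30,"twist": 0,"jaw": -1},{"dx": 0,"dy": 0,"dz": -60,"twist": 0,"jaw": -1},{"dx": 0,"dy": 0,"dz": -110,"twist": 0,"jaw": -1},{"dx": 0,"dy": 0,"dz": -170,"twist": 0,"jaw": -1}]}}

```text
time_s: 9.8
position: [0.421, -0.1701, 0.1856]
orientation: [-0.0, 0.754, 0.657, 0.004]
wrist_force: [1.0, -0.7, -0.1]
width: 0.0855
```

```bash
python3 - <<'E'
from h import *
for n,roi in(('side',(370,160,450,240)),('scene',(200,140,300,225))):
    im=ctrl.snapshot(n); m,c,st=mask(im,(0,150,50),(8,255,255),roi); print(n,c.round(1),st,plane(ctrl.camera_info(n),c,.033).round(4))
    cv2.imwrite(f'pics/p5{n}.png',im)
# spacer now, on the bar line
rs=[]
for n,roi in{'scene':(408,212,445,250),'side':(278,220,312,252)}.items():
    m,c,st=mask(cv2.imread(f'pics/p5{n}.png'),(15,90,60),(32,255,255),roi); rs.append(ray(ctrl.camera_info(n),st[:2]+(st[2:4]-1)/2.))
print(tri(rs)[0].round(4))
u=np.array([.2737,.9618]); t0=np.array([.4884,.117])
for s in(.19-.055,.19-.075,.19-.074): print((t0+u*s).round(4))
go(.49,.11,.26,-15.7)
E
```

```text
side [415.5 199.4] [405 189  22  22 242] [ 0.4144 -0.1751  0.033 ]
scene [257.7 165.6] [252 160  15  16 100] [ 0.3988 -0.1899  0.033 ]
[0.5152 0.2334 0.1257]
[0.5253 0.2468]
[0.5199 0.2276]
[0.5201 0.2286]
t 9.90 pos [ 0.4251 -0.1729  0.191 ] yaw -7.8 F [ 0.3 -1.2 -0.1] w 0.0853 | dxyz [289.1  27.  -68.6] twist 0.137
```

{"method": "move_arm", "body": {"increments": [{"dx": 200,"dy": 19,"dz": -68,"twist": 0.137,"jaw": -1},{"dx": 342,"dy": 30,"dz": -68,"twist": 0.137,"jaw": -1},{"dx": 342,"dy": 30,"dz": -68,"twist": 0.137,"jaw": -1},{"dx": 342,"dy": 30,"dz": -68,"twist": 0.137,"jaw": -1},{"dx": 342,"dy": 30,"dz": -68,"twist": 0.137,"jaw": -1}]}}

```text
time_s: 10.52
position: [0.4915, 0.1273, 0.253]
orientation: [0.007, 0.797, 0.604, 0.007]
wrist_force: [1.0, -0.2, -0.0]
width: 0.0856
```

```bash
python3 -c "
from h import *
go(.50,.162,.26,-15.7)"
```

```text
t 10.53 pos [0.4915 0.1273 0.253 ] yaw -15.7 F [ 1.  -0.2 -0. ] w 0.0856 | dxyz [35.7 -1.1 -6.9] twist 0.000
```

{"method": "move_arm", "body": {"increments": [{"dx": 36,"dy": -1,"dz": -7,"twist": 0,"jaw": -1},{"dx": 36,"dy": -1,"dz": -7,"twist": 0,"jaw": -1},{"dx": 36,"dy": -1,"dz": -7,"twist": 0,"jaw": -1},{"dx": 36,"dy": -1,"dz": -7,"twist": 0,"jaw": -1}]}}

```text
time_s: 11.02
position: [0.4998, 0.1611, 0.2598]
orientation: [0.007, 0.797, 0.603, 0.006]
wrist_force: [-0.2, 0.1, -0.4]
width: 0.0855
```

```bash
python3 - <<'E'
from h import *
i=ctrl.camera_info('wrist'); im=ctrl.snapshot('wrist'); cv2.imwrite('pics/w6.png',im)
m,c,st=mask(im,(15,110,50),(32,255,255),(250,30,420,180)); print(st,c)
v=st[1]+st[3]/2
for q in ((st[0],v),(st[0]+st[2]-1,v),(st[0]+st[2]/2-.5,v)): print(plane(i,q,.121).round(4),plane(i,q,.145).round(4))
go(.52,.229,.20,-15.7)
E
```

```text
[ 288   90   58   33 1748] [316.4771167  105.53489703]
[0.4959 0.2354 0.121 ] [0.4979 0.2359 0.145 ]
[0.5423 0.2222 0.121 ] [0.5404 0.2238 0.145 ]
[0.5191 0.2288 0.121 ] [0.5191 0.2299 0.145 ]
t 11.07 pos [0.4999 0.161  0.2599] yaw -15.8 F [ 1.1 -0.5  0.1] w 0.0853 | dxyz [70.8 -0.3 60. ] twist -0.002
```

View pics/w6.png

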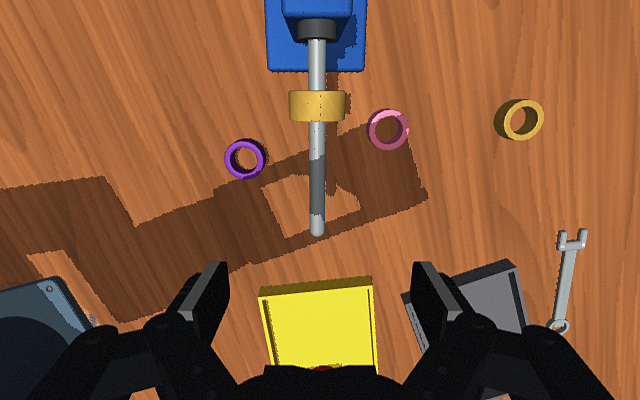

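The spacer is at (317,105) in the image, which gives a centre of about (0.519, 0.2295). The approach is aligned.

{"method": "move_arm", "body": {"increments": [{"dx": 71,"dy": -1,"dz": 50,"twist": 0,"jaw": -1},{"dx": 71,"dy": -1,"dz": 60,"twist": 0,"jaw": -1},{"dx": 71,"dy": -1,"dz": 60,"twist": 0,"jaw": -1},{"dx": 71,"dy": -1,"dz": 60,"twist": 0,"jaw": -1}]}}

```text
time_s: 11.58
position: [0.5197, 0.2284, 0.2007]
orientation: [0.007, 0.798, 0.603, 0.006]
wrist_force: [1.0, 0.9, -0.6]
width: 0.0853
```

```bash
python3 -c "
from h import *
go(.519,.2295,.098,-15.7)"
```

```text
t 11.57 pos [0.5197 0.2284 0.2007] yaw -15.8 F [ 1.   0.9 -0.6] w 0.0853 | dxyz [  0.7  -3.  102.6] twist -0.003
```

{"method": "move_arm", "body": {"increments": [{"dx": 0.7,"dy": -1,"dz": 35,"twist": 0,"jaw": -1},{"dx": 0.7,"dy": -2,"dz": 70,"twist": 0,"jaw": -1},{"dx": 0.7,"dy": -3,"dz": 95,"twist": 0,"jaw": -1},{"dx": 0.7,"dy": -3,"dz": 102,"twist": 0,"jaw": -1},{"dx": 0.7,"dy": -3,"dz": 102,"twist": 0,"jaw": -1}]}}

```text
time_s: 12.2
position: [0.5197, 0.229, 0.0996]
orientation: [0.008, 0.798, 0.602, 0.007]
wrist_force: [-0.3, -0.6, 0.7]
width: 0.0856
```

{"method": "move_arm", "body": {"increments": [{"dx": 0,"dy": 0,"dz": 0,"twist": 0,"jaw": 1},{"dx": 0,"dy": 0,"dz": 0,"twist": 0,"jaw": 1},{"dx": 0,"dy": 0,"dz": 0,"twist": 0,"jaw": 1},{"dx": 0,"dy": 0,"dz": 0,"twist": 0,"jaw": 1},{"dx": 0,"dy": 0,"dz": 0,"twist": 0,"jaw": 1}]}}

```text
time_s: 12.82
position: [0.5205, 0.229, 0.101]
orientation: [0.008, 0.798, 0.603, 0.008]
wrist_force: [-0.9, -0.6, 5.0]
width: 0.0456
```

{"method": "move_arm", "body": {"increments": [{"dx": 0,"dy": 0,"dz": 0,"twist": 0,"jaw": 1},{"dx": 0,"dy": 0,"dz": 0,"twist": 0,"jaw": 1},{"dx": 0,"dy": 0,"dz": 0,"twist": 0,"jaw": 1}]}}

```text
time_s: 13.2
position: [0.5205, 0.2292, 0.1011]
orientation: [0.008, 0.798, 0.603, 0.008]
wrist_force: [-0.9, -0.4, 0.9]
width: 0.046
```

{"method": "move_arm", "body": {"increments": [{"dx": 0,"dy": 0,"dz": -4,"twist": 0,"jaw": 1},{"dx": 0,"dy": 0,"dz": -8.5,"twist": 0,"jaw": 1},{"dx": 0,"dy": 0,"dz": -8.5,"twist": 0,"jaw": 1}]}}

```text
time_s: 13.58
position: [0.5206, 0.2293, 0.11]
orientation: [0.008, 0.798, 0.603, 0.008]
wrist_force: [-0.4, -1.0, -2.5]
width: 0.0461
```

```bash
python3 - <<'E'
from h import *
u=np.array([.2737,.9618])
s=ctrl.sense()['position']; p=s[:2]-.17*u
go(p[0],p[1],s[2],-15.7)
rs=[]
for n,roi in{'scene':(400,195,450,250),'side':(270,205,315,252)}.items():
    im=ctrl.snapshot(n); m,c,st=mask(im,(15,90,60),(32,255,255),roi); print(st);rs.append(ray(ctrl.camera_info(n),st[:2]+(st[2:4]-1)/2.))
print(tri(rs)[0].round(4))
E
```

```text
t 13.57 pos [0.5206 0.2293 0.11  ] yaw -15.9 F [-0.4 -1.  -2.5] w 0.0461 | dxyz [-170.     0.    -0.6] twist -0.003
[422 215  27  35 414]
[279 218  19  30 339]
[0.5214 0.2435 0.1355]
```

{"method": "move_arm", "body": {"increments": [{"dx": -15,"dy": 0,"dz": 0,"twist": 0,"jaw": 1},{"dx": -35,"dy": 0,"dz": 0,"twist": 0,"jaw": 1},{"dx": -60,"dy": 0,"dz": 0,"twist": 0,"jaw": 1},{"dx": -80,"dy": 0,"dz": 0,"twist": 0,"jaw": 1},{"dx": -95,"dy": 0,"dz": 0,"twist": 0,"jaw": 1}]}}

```text
time_s: 14.3
position: [0.4939, 0.1362, 0.1094]
orientation: [0.008, 0.798, 0.602, 0.008]
wrist_force: [-0.1, 0.2, -0.8]
width: 0.0456
```

```bash
python3 - <<'E'
from h import *
go(.5206-.17*.2737,.2293-.17*.9618,.110,-15.7)
E
```

```text
t 14.30 pos [0.4939 0.1362 0.1094] yaw -16.0 F [-0.1  0.2 -0.8] w 0.0456 | dxyz [-73.1   0.3  -0.8] twist -0.004
```

{"method": "move_arm", "body": {"increments": [{"dx": -15,"dy": 0,"dz": 0,"twist": 0,"jaw": 1},{"dx": -35,"dy": 0,"dz": 0,"twist": 0,"jaw": 1},{"dx": -55,"dy": 0,"dz": -1,"twist": 0,"jaw": 1},{"dx": -73,"dy": 0,"dz": -1,"twist": 0,"jaw": 1},{"dx": -80,"dy": 0,"dz": -1,"twist": 0,"jaw": 1}]}}

```text
time_s: 14.92
position: [0.4716, 0.0583, 0.1103]
orientation: [0.008, 0.799, 0.602, 0.008]
wrist_force: [0.1, 0.7, -1.1]
width: 0.046
```

```bash
python3 - <<'E'
from h import *
rs=[]
ims=[]
for n,roi in{'scene':(310,130,365,215),'side':(325,170,400,235)}.items():
    im=ctrl.snapshot(n); m,c,st=mask(im,(15,90,40),(27,255,255),roi); print(n,st)
    ims.append(im[100:260,240:460])
cv2.imwrite('pics/c7.png',cv2.resize(np.hstack(ims),None,fx=1.8,fy=1.8,interpolation=3))
go(.437,-.072,.15,-8); go(.437,-.072,.03,-8)
E
```

```text
scene [ 310  130   55   85 3152]
side [ 348  183   52   52 2052]
t 15.03 pos [0.4718 0.0587 0.1103] yaw -16.0 F [ 0.4  0.4 -1.4] w 0.0454 | dxyz [-135.1    3.5  -40.1] twist -0.140
t 15.03 pos [0.4718 0.0587 0.1103] yaw -16.0 F [ 0.4  0.4 -1.4] w 0.0454 | dxyz [-135.5    0.8   79.9] twist -0.140
```

View pics/c7.png

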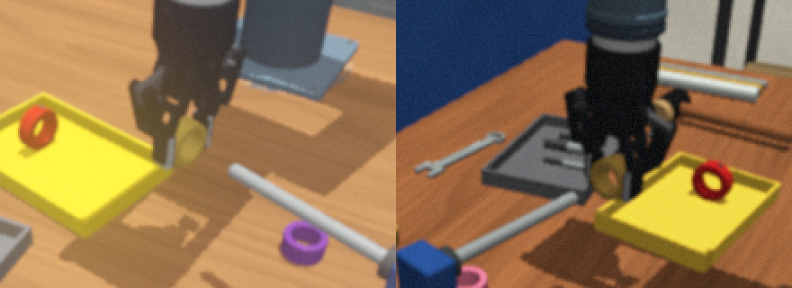

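The bar is bare, the spacer is held at crop (190,140), and the collar is standing in the tray at (37,128). I'll carry it over the tray.

{"method": "move_arm", "body": {"increments": [{"dx": -10,"dy": 0,"dz": -25,"twist": 0,"jaw": 1},{"dx": -45,"dy": 1,"dz": -40,"twist": -0.05,"jaw": 1},{"dx": -90,"dy": 2,"dz": -40,"twist": -0.1,"jaw": 1},{"dx": -120,"dy": 3,"dz": -40,"twist": -0.14,"jaw": 1},{"dx": -135,"dy": 3,"dz": -40,"twist": -0.14,"jaw": 1}]}}

```text
time_s: 15.65
position: [0.4366, -0.0726, 0.15]
orientation: [0.009, 0.755, 0.655, 0.008]
wrist_force: [0.6, 0.3, -0.3]
width: 0.0461
```

```bash
python3 -c "
from h import *
go(.437,-.072,.03,-8)"
```

```text
t 15.65 pos [ 0.4366 -0.0726  0.15  ] yaw -8.1 F [ 0.6  0.3 -0.3] w 0.0461 | dxyz [  0.6  -2.5 120. ] twist -0.001
```

{"method": "move_arm", "body": {"increments": [{"dx": 0,"dy": 0,"dz": 25,"twist": 0,"jaw": 1},{"dx": 0,"dy": -1,"dz": 60,"twist": 0,"jaw": 1},{"dx": 0,"dy": -2,"dz": 95,"twist": 0,"jaw": 1},{"dx": 0,"dy": -2.5,"dz": 115,"twist": 0,"jaw": 1},{"dx": 0,"dy": -2.5,"dz": 122,"twist": 0,"jaw": 1}]}}

```text
time_s: 16.27
position: [0.4364, -0.0716, 0.0268]
orientation: [0.008, 0.755, 0.655, 0.007]
wrist_force: [-0.7, -0.1, 0.1]
width: 0.0456
```

{"method": "move_arm", "body": {"increments": [{"dx": 0,"dy": 0,"dz": 5,"twist": 0,"jaw": 1},{"dx": 0,"dy": 0,"dz": 10,"twist": 0,"jaw": 1},{"dx": 0,"dy": 0,"dz": 14,"twist": 0,"jaw": 1},{"dx": 0,"dy": 0,"dz": 14,"twist": 0,"jaw": 1}]}}

```text
time_s: 16.77
position: [0.4367, -0.0717, 0.0129]
orientation: [0.008, 0.755, 0.655, 0.007]
wrist_force: [-0.4, -0.4, -1.9]
width: 0.0457
```

{"method": "move_arm", "body": {"increments": [{"dx": 0,"dy": 0,"dz": 1.5,"twist": 0,"jaw": 1},{"dx": 0,"dy": 0,"dz": 2,"twist": 0,"jaw": 1}]}}

```text
time_s: 17.02
position: [0.4369, -0.0718, 0.011]
orientation: [0.008, 0.755, 0.655, 0.007]
wrist_force: [-0.0, -0.8, -1.0]
width: 0.0457
```

{"method": "move_arm", "body": {"increments": [{"dx": 0,"dy": 0,"dz": 1,"twist": 0,"jaw": 1},{"dx": 0,"dy": 0,"dz": 1,"twist": 0,"jaw": 1}]}}

```text
time_s: 17.27
position: [0.4369, -0.0718, 0.01]
orientation: [0.008, 0.755, 0.655, 0.007]
wrist_force: [0.5, 0.7, -1.6]
width: 0.0459
```

{"method": "move_arm", "body": {"increments": [{"dx": 0,"dy": 0,"dz": 1,"twist": 0,"jaw": 1},{"dx": 0,"dy": 0,"dz": 1,"twist": 0,"jaw": 1}]}}

```text
time_s: 17.52
position: [0.4369, -0.0718, 0.0097]
orientation: [0.008, 0.755, 0.655, 0.007]
wrist_force: [-2.5, 1.2, 8.5]
width: 0.0456
```

{"method": "move_arm", "body": {"increments": [{"dx": 0,"dy": 0,"dz": 0.8,"twist": 0,"jaw": 1},{"dx": 0,"dy": 0,"dz": 0.8,"twist": 0,"jaw": 1}]}}

```text
time_s: 17.77
position: [0.437, -0.0718, 0.0096]
orientation: [0.008, 0.755, 0.656, 0.007]
wrist_force: [-3.2, 0.4, 9.4]
width: 0.0456
```

Contact at about 9 N. Ease off slightly and open slowly.

{"method": "move_arm", "body": {"increments": [{"dx": 0,"dy": 0,"dz": -0.2,"twist": 0,"jaw": 1},{"dx": 0,"dy": 0,"dz": -0.2,"twist": 0,"jaw": 1}]}}

```text
time_s: 18.02
position: [0.4371, -0.0719, 0.0099]
orientation: [0.008, 0.755, 0.656, 0.008]
wrist_force: [0.2, 0.1, -0.6]
width: 0.0459
```

{"method": "move_arm", "body": {"increments": [{"dx": 0,"dy": 0,"dz": 0,"twist": 0,"jaw": -0.1},{"dx": 0,"dy": 0,"dz": 0,"twist": 0,"jaw": -0.15},{"dx": 0,"dy": 0,"dz": 0,"twist": 0,"jaw": -0.2},{"dx": 0,"dy": 0,"dz": 0,"twist": 0,"jaw": -0.28},{"dx": 0,"dy": 0,"dz": 0,"twist": 0,"jaw": -0.36}]}}

```text
time_s: 18.65
position: [0.437, -0.0719, 0.0099]
orientation: [0.008, 0.755, 0.656, 0.008]
wrist_force: [0.6, -0.7, 0.3]
width: 0.0581
```

{"method": "move_arm", "body": {"increments": [{"dx": 0,"dy": 0,"dz": 0,"twist": 0,"jaw": -0.5},{"dx": 0,"dy": 0,"dz": 0,"twist": 0,"jaw": -0.7},{"dx": 0,"dy": 0,"dz": 0,"twist": 0,"jaw": -0.9},{"dx": 0,"dy": 0,"dz": 0,"twist": 0,"jaw": -1},{"dx": 0,"dy": 0,"dz": 0,"twist": 0,"jaw": -1}]}}

```text
time_s: 19.27
position: [0.437, -0.0719, 0.0098]
orientation: [0.008, 0.755, 0.656, 0.008]
wrist_force: [-0.4, 0.2, 0.4]
width: 0.0853
```

{"method": "move_arm", "body": {"increments": [{"dx": 0,"dy": 0,"dz": -10,"twist": 0,"jaw": -1},{"dx": 0,"dy": 0,"dz": -30,"twist": 0,"jaw": -1},{"dx": 0,"dy": 0,"dz": -60,"twist": 0,"jaw": -1},{"dx": 0,"dy": 0,"dz": -110,"twist": 0,"jaw": -1},{"dx": 0,"dy": 0,"dz": -170,"twist": 0,"jaw": -1}]}}

```text
time_s: 19.9
position: [0.4323, -0.071, 0.1814]
orientation: [0.008, 0.755, 0.655, 0.007]
wrist_force: [1.4, -0.1, 0.6]
width: 0.0848
```

{"method": "move_arm", "body": {"increments": [{"dx": 0,"dy": 0,"dz": -30,"twist": 0,"jaw": -1},{"dx": 0,"dy": 0,"dz": -30,"twist": 0,"jaw": -1},{"dx": 0,"dy": 0,"dz": -30,"twist": 0,"jaw": -1},{"dx": 0,"dy": 0,"dz": -30,"twist": 0,"jaw": -1}]}}

```text
time_s: 20.4
position: [0.4307, -0.0706, 0.21]
orientation: [0.006, 0.755, 0.655, 0.007]
wrist_force: [1.6, -0.2, 0.2]
width: 0.0854
```

```bash
python3 - <<'E'
from h import *
ims=[ctrl.snapshot('scene')[100:280,190:410],ctrl.snapshot('side')[100:280,250:470]]
cv2.imwrite('pics/c8.png',cv2.resize(np.hstack(ims),None,fx=1.8,fy=1.8,interpolation=3)); go(.437,-.072,.2,-8)
E
```

```text
t 20.50 pos [ 0.431  -0.0707  0.2102] yaw -8.1 F [ 0.7 -0.1  0.8] w 0.0856 | dxyz [-0.5  5.9 10.3] twist -0.002
```

View pics/c8.png

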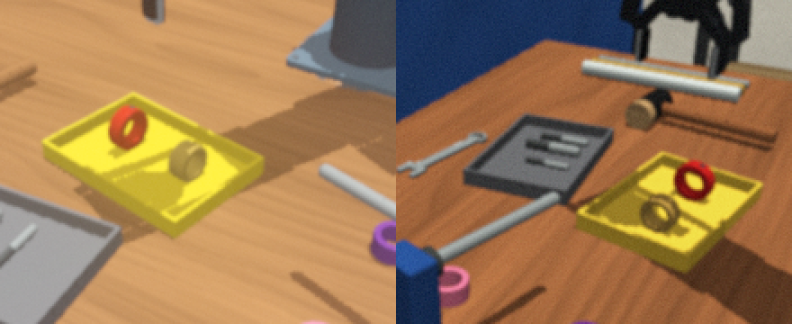

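Both parts stand in the yellow tray and the bar is bare. One numeric check that neither is rolling, then I'll hand in.

```bash
python3 - <<'E'
from h import *
import json
for k in range(12):
    im=ctrl.snapshot('side')
    if k in(0,11):
        for lo,hi,roi in(((0,150,50),(8,255,255),(400,170,450,240)),((12,60,20),(24,255,190),(380,195,418,240))):
            m,c,st=mask(im,lo,hi,roi);print(k,c.round(1),st,end=' ')
        print(ctrl.sense()['time_s'])
E
```

```text
0 [415.9 198.6] [405 188  22  23 227] 0 [394.2 215.2] [380 195  38  36 717] 20.55
11 [415.8 198.8] [405 188  22  23 233] 11 [394.1 215.1] [380 195  38  36 711] 21.1
```

```bash
python3 -c "
from station import ctrl
print(ctrl.close_job())"
```

```text
the job is handed in; nothing more can be done
None
```

I slid the red collar off the bar and set it down in the yellow tray. Then I slid the brass spacer off and set it down in the same tray. For each part I lowered until contact, eased off and opened the jaws slowly. The job was handed in at about 21 s of the 64 s allowed.

**Last checks:**
- **Final picture:** the bar is bare, both rings are in the yellow tray and the gripper is clear above them.
- **Movement:** over 0.55 s the collar's image position shifted by 0.2 pixel at most. The spacer's colour mask also caught part of the tray, so its check was weaker, though it showed no movement either.
- **Forces:** the highest wrist force I read was about 25 N, when the collar touched the tray floor.

**Disagreements and limits:**
- **Rings on edge:** both rings stand on their rims, not flat, because the tool cannot tilt.
- **Gripper reading:** it showed about 2 mm less than each ring's true diameter (54 for 56 mm, 46 for 48 mm).
- **Collar position:** after release it sat about 10 mm off the jaw centre, so it may have rolled slightly.

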